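# Hold a spring clip open around the edge of a price sign

## Robot

A 6-joint arm with a two-finger parallel gripper is mounted at the origin on the work surface. World frame = base frame: x ahead of the robot, y to its left, z up, the work surface at z = 0. Lengths are in m, angles in rad, forces in N, time in s.
With the tool pointing down it reaches from about 0.25 to 0.775 m from the base axis. Payload 4 kg.
Tool frame: the origin (TCP) lies at the very end of the fingers, on their centre line; the grasp point (between the pads) lies hold_point_z behind it (hold_point_z is the distance from the TCP to the grasp point, in m); z points along the fingers, y is the direction in which the jaws open and shut (so a half turn about z gives the same grasp; the last joint's range is limited). The gripper opens to 94 mm and grips with 3 to 60 N. Pads are 16 mm wide; open, the fingers measure 119 mm over their backs; the gripper's body (75 mm by 177 mm) begins 78 mm behind the grasp point.
Start: joints at [-1.291, 0.087, 1.371, -0, 1.684, -0.103], TCP at [0.205, -0.51, 0.206] pointing down, gripper open.
Joint ranges: [-3.1, 3.1], [-0.76, 2.03], [0.27, 2.55], [-1.08, 4.22], [0.17, 2.65], [-2.57, 2.57]. Speed limits (rad/s): [2.79, 2.79, 3.14, 3.14, 3.14, 3.14].

## Interface

Orientations are given as [roll, pitch, yaw] about the fixed x, y, z axes, in that order (R = Rz(yaw) Ry(pitch) Rx(roll)).
In Python, from bench import * gives the robot as it stands.
- The arm moves only by the tool step_arm, never from a script. Its argument "increments" is text: rows parted by semicolons, each of 6 numbers parted by spaces: the shift along the tool's x, y, z in cm, then the turn, a rotation vector about the tool's x, y, z in rad. A call has 1 to 5 rows; each row shifts and turns the commanded pose from where the row before left it, along the tool's axes as they then stand; what a row does not reach is not made up. A row lasts 1/10 s, in which the tool goes at most 50 mm and 8.59 degrees, less where a joint would pass 70% of its speed; a pose out of reach is approached as far as the arm can. A call is refused whole if a number of a shift passes 5 or a number of a turn 0.15, either way. A call with a gripper value outside its range is refused whole. "claw" is the gripper's target within -1 to 1 (shut at 1, half-way at 0, fully open at -1), set as the call begins (left out, the last holds). The fingers move at their own pace and stop on an object; the grip force is fixed at half the most. Time passes only in rows, so rows that do not move let the fingers close. It gives the time, the measured TCP pose, the force and the opening at its end, in the units of the state.
- get_obs(): the state, without advancing time (a new reading comes with each control period).
- snapshot(name): name is "scene" or "top" or "wrist"; returns the picture (420x560x3 uint8, red, green, blue); there is no depth.
- calibration(name): a dict with "camera_matrix" (3x3 intrinsics, pixels), "k1" (the pictures are not rectified: a ray, as slopes to the right and down, at radius r is drawn at 1 + k1 r^2 times it, then the intrinsics apply), "eye" and "orientation" of the camera in the world; the wrist camera has in their place "tool_from_camera" (4x4, takes a point from camera to tool coordinates, whose origin is the TCP and whose axes are the flange's). Camera axes: x right, y up, looking along -z (the intrinsics and any distortion apply to the point x, -y, -z); pixel columns grow to the right and rows downward; lengths in m; the calibration is good to about 2 mm. A picture is of the moment at which its call begins: read the wrist's pose just before it. calibration takes no time and is no camera call.
- close_job(): hands the job in, once; it reports no verdict.
The state is a dict: "time": time; "joint_positions": joint angles; "qvel": joint speeds; "joint_torque": joint torques, N m; "tool_pos": TCP position; "ee_rot": TCP orientation; "wrist_force": force on the tool from outside, world axes, zero at the start; "wrist_torque": the same for the moment, N m; "width": finger opening in m.
Only numpy, scipy, OpenCV 4.12 (cv2) and the standard library are available. Lean on these libraries where they do the work, as an engineer would, in place of code of your own. Each camera call takes 0.05 s, during which the arm holds its last target. There are 200 camera calls.

## Task

Take the green spring clip out of the sorting tray by its handles, squeezing them so that its jaws spread, and bring it to the small yellow price sign so that one open jaw stands on either side of the sign's free upright edge, about half the jaws' length past the edge, without touching the sign. Finish while still holding it there in the air, handles squeezed and jaws wide open, so that I can slip a price slip in between. Do not bump the sign, and leave the blue and black clips, the brass figurine and the grey box where they are.

Things in the scene. Friction and masses are not known exactly. Their poses are not given: they have to be found in the camera images.
- clip: Green spring clip like a big clothes peg: two plastic arms on a steel pivot pin, 95 mm long, 24 mm thick, 30 to 70 g. It lies on its side in a tray compartment, pin upright, jaws roughly towards the tray's +y. Origin: on the pin's axis at the underside; z up; x along the midline: jaws end 45 mm from the pin at +x, handles 50 mm from it at -x. Let go, it snaps shut.
- clip_grip (a point): point between the handles, 36 mm behind the pin, 12 mm above the underside, axes as the clip's. Squeeze along y. Handles: flat plates 10 to 50 mm behind the pin, 24 mm tall. At rest they splay in a V, 17 degrees each off the midline, 52 mm over the outer faces at their ends. Squeezed fully (about 12 N here) they are parallel, 24 mm over the outer faces, against a stop.
- clip_a (a joint): angle in rad by which the clip's +y arm has turned from rest: 0 jaws shut (2 mm gap), 0.30 fully open at the stop: the gap is then 28 mm at the tips and 15 mm halfway, 22 mm from the pin
- clip_b (a joint): the same for the -y arm; the two arms always turn by the same amount, mirrored
- clip_tip_a (a point): tip of the +y jaw: its inner face, 45 mm from the pin, mid-thickness (12 mm above the clip's underside)
- clip_tip_b (a point): tip of the -y jaw, likewise
- tray: white sorting tray, fixed, 170 mm (its x) by 418 mm (its y), walls 4 mm thick and 16 mm high overall, floor 4 mm thick. Two dividers across y make three compartments of 162 by 134 mm in a row along y. Origin: centre of its underside. Each compartment holds one clip; which one holds the green clip varies
- sign: price sign, fixed: yellow board 140 mm long (its x), 5 mm thick (its y), 15 to 90 mm above the table, in a brown wooden foot 85 x 50 x 22 mm high under its +x part (x -15 to +70 mm). Origin: on the table under the board's middle; z up. The free upright edge is its -x end, 70 mm from the origin, 55 mm beyond the foot, facing roughly the tray's side
- sign_edge (a point): point on the sign's free upright edge, mid-thickness, 55 mm above the table; axes as the sign's, so +x leads from the edge into the board
- blue_clip: Blue spring clip, to be left alone. Same shape and size as the green clip, lying in a compartment of its own.
- black_clip: Black spring clip, to be left alone. Same shape and size as the green clip, lying in a compartment of its own.
- figurine: brass figurine, loose, 56 mm across at the foot, 96 mm tall, origin at its underside; to be left alone
- gift_box: grey carton 60 x 60 x 90 mm tall, loose, origin at its underside; to be left alone
Not all that is in view belongs to the job. Of the things shaped like the clip, the green one is meant.

How it is judged:
By the outcome, as a careful person would: the job done as asked, in the order asked, and still so for the second after the job is handed in, while the arm keeps its last pose, push and grip.
It also fails if it takes over 40 s, if anything falls off the work surface, if the arm or the gripper's body presses on something with over 40 N, if the wrist force passes 120 N, or if a joint passes its speed limit or range.

## Working session

There is one attempt and no reset: what is moved stays moved. The work goes in short steps, Python scripts to look and compute and a tool call to move; the robot and the scene stay as the last step left them, time stands still between calls to the robot, and variables do not carry over. Pictures are saved under pics/ and viewed, about 8 in all and at most 12, crops included, and the job is handed in when it is done.

Besides the shell and the picture viewer there is one more tool, called after "Call:" as name(argument=value, ...) on one line, values as JSON. step_arm: Moves the arm, as the interface text tells. Its arguments: {"type":"object","properties":{"increments":{"type":"string"},"claw":{"type":"number"}},"required":["increments"]}

```bash
mkdir -p pics
python3 - <<'E'
from bench import *
import cv2
o=get_obs(); print({k:o[k] for k in('time','tool_pos','ee_rot','width')})
a=snapshot("scene");b=snapshot("top")
import numpy as np
cv2.imwrite("pics/s.png",a[:,:,::-1]);cv2.imwrite("pics/t.png",b[:,:,::-1])
for n in("scene","top","wrist"):print(n,calibration(n))
E
```

```text
{'time': 0.0, 'tool_pos': array([ 0.20525842, -0.50965588,  0.20428817]), 'ee_rot': array([-3.13934411e+00, -2.01991584e-04,  3.82807292e-01]), 'width': 0.09403004455565005}
scene {'camera_matrix': array([[501.06805978,   0.        , 286.06728438],
       [  0.        , 501.06805978, 201.88918265],
       [  0.        ,   0.        ,   1.        ]]), 'k1': -0.18285978150727084, 'eye': array([ 1.19939635, -0.26961558,  0.66281674]), 'orientation': array([ 0.86762283, -0.00452701,  1.18617998])}
top {'camera_matrix': array([[388.34260969,   0.        , 284.35707818],
       [  0.        , 388.34260969, 209.07765399],
       [  0.        ,   0.        ,   1.        ]]), 'k1': -0.05033766867202275, 'eye': array([0.42318125, 0.00753571, 0.77868102]), 'orientation': array([ 0.16762049, -0.0341573 , -1.56753135])}
wrist {'camera_matrix': array([[342.36231334,   0.        , 277.23021243],
       [  0.        , 342.36231334, 208.13829688],
       [  0.        ,   0.        ,   1.        ]]), 'k1': -0.006096762546507048, 'tool_from_camera': array([[ 3.03982179e-04,  9.59761701e-01,  2.80815572e-01,
         8.22598491e-02],
       [ 9.99999941e-01, -3.36586494e-04,  6.78760977e-05,
         9.67054296e-04],
       [ 1.59663608e-04,  2.80815535e-01, -9.59761746e-01,
        -1.79496887e-01],
       [ 0.00000000e+00,  0.00000000e+00,  0.00000000e+00,
         1.00000000e+00]])}
```

View pics/t.png

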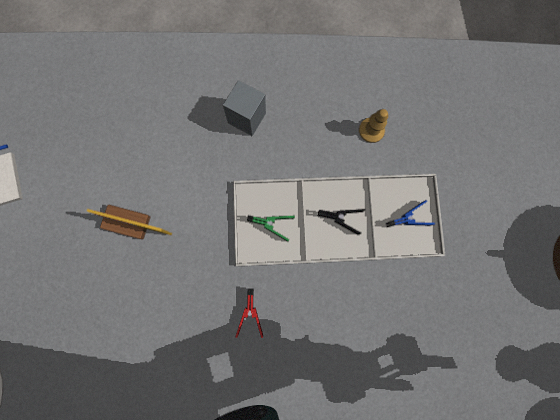

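View pics/s.png

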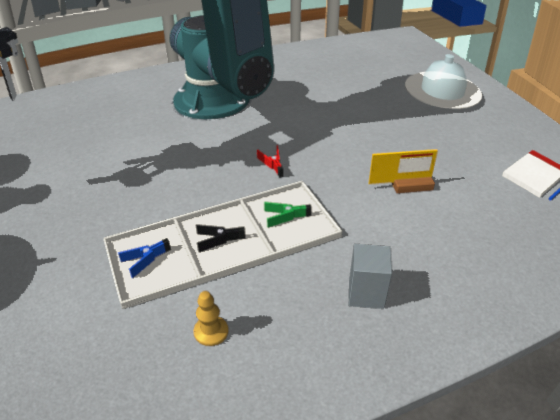

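Top view: green clip at (268,222), jaws to the left (+y). Sign's free edge is near (170,233). Possible mix-ups are black (338,218), blue (410,215) and red (250,313, outside the tray). By the description, the target is green at (268,222).

```bash
cat > h.py <<'E'
from bench import *
import bench, cv2, numpy as np
from scipy.spatial.transform import Rotation as R
def cam(n,o=None):
    c=calibration(n)
    if n!="wrist": return c,np.array(c["eye"]),R.from_euler('xyz',c["orientation"]).as_matrix()
    o=o or get_obs(); Rt=R.from_euler('xyz',o["ee_rot"]).as_matrix(); T=np.array(c["tool_from_camera"])
    return c,Rt@T[:3,3]+o["tool_pos"],Rt@T[:3,:3]
def ray(C,px):
    c,e,M=C
    K=np.array(c["camera_matrix"])
    p=cv2.undistortPoints(np.array(px,float).reshape(-1,1,2),K,np.array([c["k1"],0,0,0]),None,None,None,(3,40,1e-9)) if 0 else None
    q=(np.array(px,float).reshape(-1,2)-K[:2,2])/K[0,0]; u=q.copy()
    for _ in range(30): u=q/(1+c["k1"]*(u**2).sum(1,keepdims=True))
    return e,np.c_[u[:,0],-u[:,1],-np.ones(len(u))]@M.T
def onz(C,px,z):
    e,d=ray(C,px); return e+d*((z-e[2])/d[:,2])[:,None]
def proj(C,P):
    c,e,M=C; v=(np.atleast_2d(P)-e)@M; u=v[:,:2]*[1,-1]/-v[:,2:]
    u=u*(1+c["k1"]*(u**2).sum(1,keepdims=True)); return u*c["camera_matrix"][0,0]+c["camera_matrix"][:2,2]
E
python3 - <<'E'
from h import *
print([n for n in dir(bench) if not n.startswith('_')], getattr(bench,'hold_point_z',None))
im=cv2.cvtColor(cv2.imread("pics/t.png"),cv2.COLOR_BGR2HSV);C=cam("top")
def big(lo,hi,x0=0,x1=560):
    m=cv2.inRange(im,lo,hi);m[:,:x0]=0;m[:,x1:]=0
    n,l,s,c=cv2.connectedComponentsWithStats(m);i=1+np.argmax(s[1:,4]);return l==i,c[i],s[i]
g,c,s=big((45,90,40),(80,255,255),230,305); print("green",c,s,onz(C,c,.016))
ys,xs=np.nonzero(g); P=onz(C,np.c_[xs,ys],.028)[:,:2]
print("extent",P.min(0),P.max(0))
for f in(P[:,1].argmax(),P[:,1].argmin(),P[:,0].argmin(),P[:,0].argmax()):print(xs[f],ys[f],P[f])
y,c,s=big((20,130,100),(32,255,255),60,200); print("yellow",c,s)
ys,xs=np.nonzero(y)
for f in(xs.argmax(),xs.argmin()):
  print(xs[f],ys[f],onz(C,[xs[f],ys[f]],.09))
E
python3 - <<'E'
import cv2
i=cv2.imread("pics/t.png")
cv2.imwrite("pics/c.png",cv2.resize(i[175:270,60:310],None,fx=3.2,fy=3.2,interpolation=cv2.INTER_CUBIC))
E
```

```text
['IKError', 'calibration', 'close_job', 'get_obs', 'hold_point_z', 'snapshot'] 0.0188
green [270.76150628 223.15062762] [252 216  43  25 239] [[0.52390703 0.00872109 0.016     ]]
extent [ 0.48965748 -0.03663216] [0.53678738 0.04528068]
252 220 [0.5282158  0.04528068]
294 216 [ 0.53678738 -0.03663216]
286 240 [ 0.48965748 -0.02108194]
294 216 [ 0.53678738 -0.03663216]
yellow [130.32352941 221.67226891] [ 87 209  85  26 238]
171 233 [[0.49506406 0.18514184 0.09      ]]
87 210 [[0.53498129 0.33810142 0.09      ]]
```

View pics/c.png

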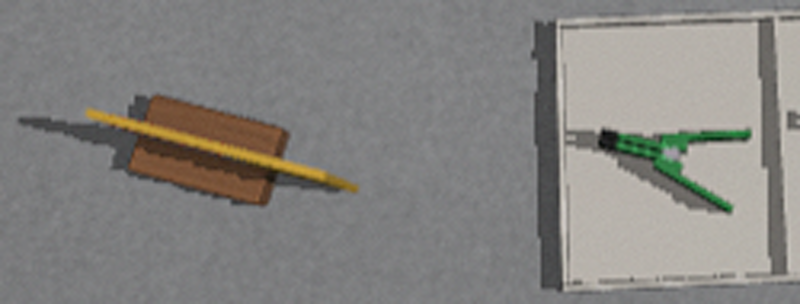

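Crop: the green clip has black jaw tips at about (250.6,218) top px and its pin at (270,223). It sits in the +y end compartment, so the choice is confirmed. The sign's free edge top corner is near (161.6,230.6). Next I move above the grip point.

Call:
step_arm(increments="3.8 -2.8 0 0 0 0;3.8 -2.8 0 0 0 0;3.8 -2.8 0 0 0 0;3.8 -2.8 0 0 0 0;3.8 -2.8 0 0 0 0", claw=-1)

```text
time: 0.6
tool_pos: [0.3298, -0.3075, 0.205]
ee_rot: [-3.141, 0.0, 0.382]
wrist_force: [0.7, 0.2, 1.0]
width: 0.0941
```

Call:
step_arm(increments="3.8 -2.8 0 0 0 0;3.8 -2.8 0 0 0 0;3.8 -2.8 0 0 0 0;3.8 -2.8 0 0 0 0;3.8 -2.8 0 0 0 0")

```text
time: 1.1
tool_pos: [0.4538, -0.1066, 0.2051]
ee_rot: [3.142, 0.0, 0.383]
wrist_force: [0.6, -0.4, -0.2]
width: 0.0939
```

Call:
step_arm(increments="0 0 0 0 0 -0.145;0 0 0 0 0 -0.145;0 0 0 0 0 -0.145;0 0 0 0 0 -0.145;0 0 0 0 0 -0.145")

```text
time: 1.6
tool_pos: [0.4531, -0.1083, 0.2049]
ee_rot: [-3.141, 0.0, 1.114]
wrist_force: [-1.3, -0.7, 0.3]
width: 0.0938
```

Call:
step_arm(increments="0 0 0 0 0 -0.145;0 0 0 0 0 -0.06;0 0 0 0 0 0")

```text
time: 1.9
tool_pos: [0.4531, -0.1084, 0.2049]
ee_rot: [-3.141, -0.0, 1.313]
wrist_force: [-0.6, 0.8, 0.2]
width: 0.0942
```

Call:
step_arm(increments="4.7 1.6 0 0 0 0;4.8 1.6 0 0 0 0;0 0 0 0 0 0")

```text
time: 2.2
tool_pos: [0.5098, -0.0212, 0.2046]
ee_rot: [-3.141, -0.002, 1.317]
wrist_force: [-0.3, -0.4, 0.1]
width: 0.0938
```

Run:
```python
from h import *
o=get_obs(); print(o["tool_pos"],o["ee_rot"]); C=cam("wrist",o)
im=snapshot("wrist")[:,:,::-1].copy(); cv2.imwrite("pics/w1.png",im)
h=cv2.cvtColor(im,cv2.COLOR_BGR2HSV); m=cv2.inRange(h,(45,90,40),(80,255,255))
n,l,s,c=cv2.connectedComponentsWithStats(m);i=1+np.argmax(s[1:,4]);print(s[i],c[i],onz(C,c[i],.016))
```

```text
[ 0.50976688 -0.02115876  0.20457225] [-3.14053344e+00 -2.27767359e-03  1.31741090e+00]
[260 121  23  76 329] [273.65349544 155.53495441] [[0.51479845 0.01156779 0.016     ]]
```

View pics/w1.png

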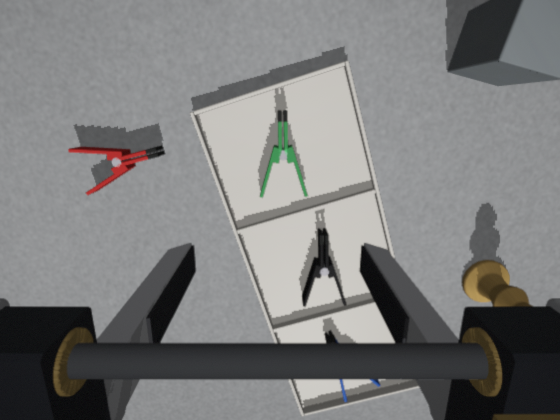

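The wrist view shows the green clip with jaw tips at about (282,112), handle ends at (262,196) and (306,194), and pin at about (283,155). It is nearly aligned with the tool's x axis. I compute the pose next.

Run:
```python
from h import *
o=get_obs(); C=cam("wrist",o); im=cv2.imread("pics/w1.png")
h=cv2.cvtColor(im,cv2.COLOR_BGR2HSV)
b=cv2.inRange(h,(0,0,0),(180,255,45)); b[:100]=0;b[135:]=0;b[:,:268]=0;b[:,300:]=0
ys,xs=np.nonzero(b);print("black",len(xs),xs.min(),xs.max(),ys.min(),ys.max())
m=cv2.inRange(h,(40,70,30),(85,255,255));m[:100]=0;m[200:]=0;m[:,:245]=0;m[:,320:]=0
for r in(140,150,155,160,165,170,180,190,194):
  x=np.nonzero(m[r])[0]; print(r,x.min(),x.max(),end=' | ')
tip=onz(C,[xs.mean(),ys.min()-.5],.028)[0]
g,gx=np.nonzero(m);yb=g.max();print(yb)
r=yb-4;x=np.nonzero(m[r])[0]
A,B=onz(C,[[x.min()-.5,r],[x.max()+.5,r]],.028); print("sep",np.linalg.norm(A-B))
E_=onz(C,[(x.min()+x.max())/2,yb+.5],.028)[0]
d=tip-E_;print("len",np.linalg.norm(d),"tip",tip,"end",E_)
u=d/np.linalg.norm(d);yaw=np.arctan2(u[1],u[0]);grip=E_+.014*u;print("yaw",yaw,"grip",grip)
Rt=R.from_euler('xyz',o["ee_rot"]).as_matrix();print("tool shift",Rt.T@(np.r_[grip[:2],.008]-o["tool_pos"]))
```

```text
black 35 279 285 111 119
140 278 287 | 150 273 293 | 155 271 294 | 160 270 296 | 165 268 297 | 170 267 299 | 180 264 302 | 190 261 305 | 194 260 306 | 196
sep 0.048102468369172605
len 0.08879873599120722 tip [0.53367096 0.05187321 0.028     ] end [ 0.51263256 -0.0343973   0.028     ]
yaw 1.3315995859215854 grip [ 0.51594947 -0.0207959   0.028     ]
tool shift [0.00428104 0.00672551 0.19660982]
```

Call:
step_arm(increments="0 0.3 4.5 0 0 -0.014;0.1 0.35 4.5 0 0 0;0 0 0 0 0 0;0 0 0 0 0 0")

```text
time: 2.65
tool_pos: [0.5138, -0.0267, 0.1153]
ee_rot: [-3.139, 0.001, 1.325]
wrist_force: [0.6, -0.4, 0.7]
width: 0.094
```

Run:
```python
from h import *
o=get_obs(); print(o["tool_pos"],o["ee_rot"]); C=cam("wrist",o)
im=snapshot("wrist")[:,:,::-1].copy(); cv2.imwrite("pics/w2.png",im)
p=proj(C,[[.5344,.0519,.028],[.5126,-.0344,.028]]);print(p)
cv2.imwrite("pics/w2c.png",cv2.resize(im[120:320,180:380],None,fx=3,fy=3,interpolation=cv2.INTER_CUBIC))
```

```text
[ 0.51384383 -0.02672257  0.11534226] [-3.13948188e+00  5.88656718e-04  1.32519275e+00]
[[277.61004986 108.16839486]
 [277.34543355 221.05510835]]
```

View pics/w2c.png

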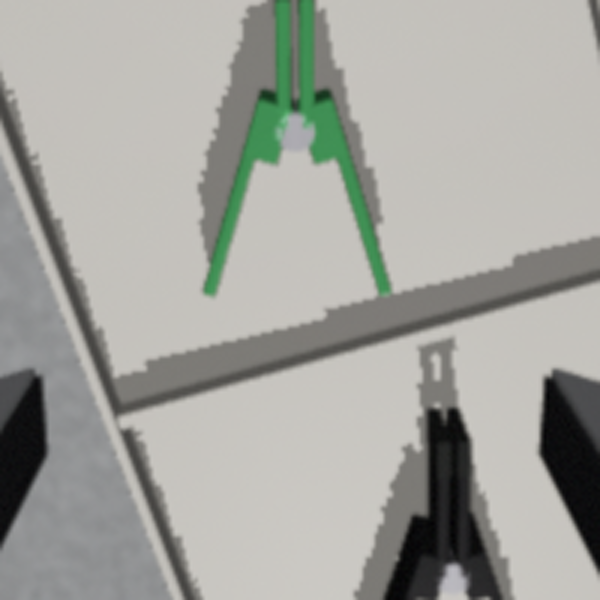

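The crop shows the pin at (278.3,163.7) and the handle ends at (249.7,218.5) and (308.7,218.3). There is clear floor around the handles, with the divider behind them.

Run:
```python
from h import *
o=get_obs(); C=cam("wrist",o); im=cv2.imread("pics/w2.png")
h=cv2.cvtColor(im,cv2.COLOR_BGR2HSV)
b=cv2.inRange(h,(0,0,0),(180,255,50)); b[:95]=0;b[135:]=0;b[:,:265]=0;b[:,293:]=0
ys,xs=np.nonzero(b);print("black",len(xs),xs.min(),xs.max(),ys.min(),ys.max())
T,P,A,B=onz(C,[[(xs.min()+xs.max())/2,ys.min()-.5],[278.3,163.7],[249.7,218.5],[308.7,218.3]],.028)
M=(A+B)/2;n=np.linalg.norm
print("tip-pin",n(T-P),"pin-end",n(P-M),"sep",n(A-B))
u=(T-M)/n(T-M);print("pin",P,"yaw",np.arctan2(u[1],u[0]),"yaw pin-end",np.arctan2(*(P-M)[[1,0]]),"from tip",T-.081*u,"from pin",P-.036*u,"from end",M+.014*u)
Rt=R.from_euler('xyz',o["ee_rot"]).as_matrix()
print("tool shift",Rt.T@(np.r_[(P-.036*u)[:2],.008]-o["tool_pos"]))
```

```text
black 104 272 283 105 118
tip-pin 0.04472466555333568 pin-end 0.04534841758303352 sep 0.04872060638350772
pin [0.52670856 0.01076662 0.028     ] yaw 1.341507828354896 yaw pin-end 1.3429958033215084 from tip [ 0.51852943 -0.02457472  0.028     ] from pin [ 0.51852631 -0.0242912   0.028     ] from end [ 0.51964927 -0.01977665  0.028     ]
tool shift [0.00325132 0.00211121 0.10947178]
```

Run:
```python
from h import *
o=get_obs(); C=cam("wrist",o)
px=np.array([[120,405],[600,275],[120,385],[600,235]])/3+[180,120]
W=np.r_[onz(C,px[:2],.016),onz(C,px[2:],.004)]
y=1.3415;u=np.array([np.cos(y),np.sin(y)]);v=np.array([u[1],-u[0]]);g=np.array([.5185,-.0243])
for w in W: print(w,"clip-frame fwd,side",(w[:2]-g)@u,(w[:2]-g)@v)
```

```text
[ 0.45621404 -0.05764166  0.016     ] clip-frame fwd,side -0.046626110876943655 -0.05307742210465182
[ 0.60102445 -0.05238627  0.016     ] clip-frame fwd,side -0.008593987285377958 0.08674829222684786
[ 0.4547511  -0.05591946  0.004     ] clip-frame fwd,side -0.04528150236971401 -0.05489351179359042
[ 0.60580439 -0.04462591  0.004     ] clip-frame fwd,side 4.9711402810577454e-05 0.089639260865962
```

Call:
step_arm(increments="0.5 0.2 0 0 0 -0.016;0 0 3.5 0 0 0;0 0 3.3 0 0 0;0 0 0 0 0 0;0 0 0 0 0 0", claw=-0.49)

```text
time: 3.2
tool_pos: [0.5191, -0.0217, 0.0494]
ee_rot: [3.139, -0.0, 1.343]
wrist_force: [-0.3, -1.1, 1.3]
width: 0.07
```

Call:
step_arm(increments="0 0 2.2 0 0 0;0 0 1.5 0 0 0;0 0 0.45 0 0 0;0 0 0 0 0 0;0 0 0 0 0 0")

```text
time: 3.7
tool_pos: [0.5195, -0.0219, 0.0081]
ee_rot: [3.138, -0.0, 1.343]
wrist_force: [0.4, -0.3, 0.0]
width: 0.0696
```

Run:
```python
from h import *
o=get_obs(); print(o["tool_pos"],o["ee_rot"],o["wrist_force"])
im=snapshot("wrist")[:,:,::-1]; cv2.imwrite("pics/w3.png",im)
```

```text
[ 0.51954192 -0.02187166  0.00812416] [ 3.13781638e+00 -2.24049181e-04  1.34280789e+00] [ 0.41729725 -0.2873347   0.0248682 ]
```

View pics/w3.png

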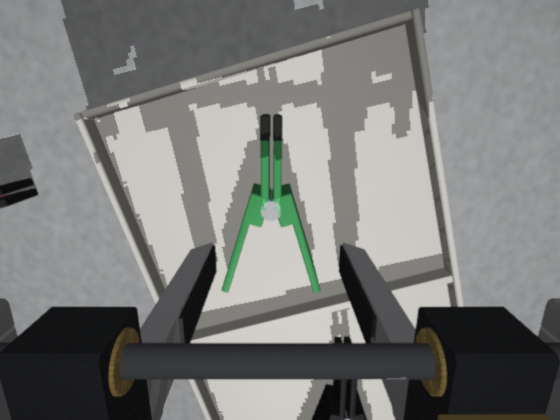

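The wrist view shows the fingers straddling the handles, with the clip about 2–3 mm to the left of centre (271 px against 278). I nudge over, then squeeze.

Call:
step_arm(increments="0 -0.25 0 0 0 0;0 0 0 0 0 0")

```text
time: 3.95
tool_pos: [0.5156, -0.0211, 0.0067]
ee_rot: [3.141, -0.0, 1.343]
wrist_force: [0.2, 0.2, -0.4]
width: 0.0698
```

Call:
step_arm(increments="0 0 0 0 0 0;0 0 0 0 0 0;0 0 0 0 0 0;0 0 0 0 0 0;0 0 0 0 0 0", claw=1)

```text
time: 4.45
tool_pos: [0.5155, -0.0212, 0.006]
ee_rot: [3.141, 0.0, 1.343]
wrist_force: [0.2, -0.2, 0.2]
width: 0.0337
```

Call:
step_arm(increments="0 0 0 0 0 0;0 0 0 0 0 0;0 0 0 0 0 0;0 0 0 0 0 0;0 0 0 0 0 0")

```text
time: 4.95
tool_pos: [0.5156, -0.0211, 0.006]
ee_rot: [3.141, 0.0, 1.343]
wrist_force: [0.6, 0.1, 1.1]
width: 0.0235
```

Call:
step_arm(increments="0 0 -0.8 0 0 0;0 0 -1.5 0 0 0;0 0 -3 0 0 0;0 0 -3 0 0 0;0 0 0 0 0 0")

```text
time: 5.45
tool_pos: [0.5188, -0.0214, 0.0944]
ee_rot: [3.132, -0.001, 1.343]
wrist_force: [0.7, -0.4, 0.2]
width: 0.0232
```

Run:
```python
from h import *
o=get_obs(); print(o["tool_pos"],o["ee_rot"],o["wrist_force"],o["width"])
im=snapshot("wrist")[:,:,::-1]; cv2.imwrite("pics/w4.png",im)
```

```text
[ 0.51879839 -0.02142035  0.09441938] [ 3.13152391e+00 -8.96078468e-04  1.34293852e+00] [ 0.66105832 -0.42863072  0.21386007] 0.02317082482271821
```

View pics/w4.png

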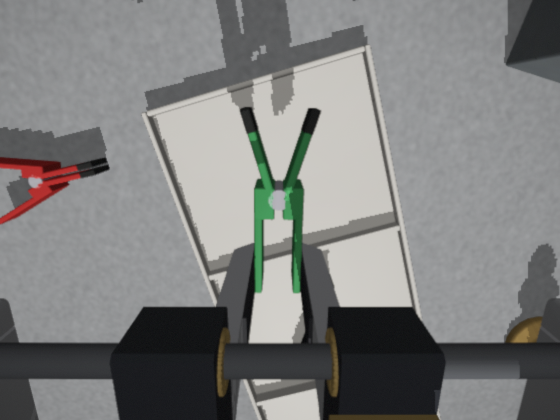

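The clip is held, fully squeezed (opening 23 mm) and lifted. Its tips are at (244,109) and (316,110), pin at (278,200). Next I measure the sign from the existing pictures.

```bash
cat >> h.py <<'E'
def sign_mask(im):
    h=cv2.cvtColor(im,cv2.COLOR_BGR2HSV); m=cv2.inRange(h,(18,130,60),(34,255,255))
    n,l,s,c=cv2.connectedComponentsWithStats(m); return l==1+np.argmax(s[1:,4])
E
python3 - <<'E'
from h import *
im=cv2.imread("pics/t.png");C=cam("top");im[:,:60]=0;im[:,200:]=0
h=cv2.cvtColor(im,cv2.COLOR_BGR2HSV)
m=sign_mask(im)
for c in range(150,174,2):
  r=np.nonzero(m[:,c])[0]; print(c,r, h[r,c,2])
print(onz(C,[[161.6,230.6],[87,210]],.09),onz(C,[171.5,233.5],.015))
im=cv2.imread("pics/s.png");S=cam("scene");im[:,:350]=0;im[:130]=0;im[200:]=0;im[:,445:]=0
m=sign_mask(im);ys,xs=np.nonzero(m);k=cv2.approxPolyDP(max(cv2.findContours(m.astype(np.uint8),0,2)[0],key=cv2.contourArea),3,True)[:,0];print(k)
for z,i in((.09,0),):
  print([onz(S,[q],z)[0].round(3).tolist() for q in k],[onz(S,[q],.015)[0].round(3).tolist() for q in k])
o=get_obs();W=cam("wrist",o);p=onz(W,[[244,109],[316,110],[278.5,200]],o["tool_pos"][2]+.022)
Rt=R.from_euler('xyz',o["ee_rot"]).as_matrix();print((p-o["tool_pos"])@Rt)
E
```

```text
150 [226 227 228] [195 201 150]
152 [226 227 228 229] [174 201 186 122]
154 [227 228 229 230] [190 202 151  67]
156 [228 229 230] [201 185 124]
158 [228 229 230 231] [187 197 153  80]
160 [229 230 231] [196 185 130]
162 [230 231 232] [137 121  84]
164 [230 231 232] [133 139 118]
166 [231 232 233] [138 137 105]
168 [232 233] [140 135]
170 [233 234] [139 130]
172 [] []
[[0.49918782 0.20201335 0.09      ]
 [0.53498129 0.33810142 0.09      ]] [[0.50191537 0.20345357 0.015     ]]
[[436 150]
 [372 154]
 [369 183]
 [431 176]]
[[0.535, 0.336, 0.09], [0.5, 0.203, 0.09], [0.581, 0.15, 0.09], [0.606, 0.274, 0.09]] [[0.448, 0.415, 0.015], [0.408, 0.265, 0.015], [0.5, 0.205, 0.015], [0.528, 0.345, 0.015]]
[[ 0.08095739 -0.01393013 -0.02203933]
 [ 0.08054182  0.017926   -0.0218568 ]
 [ 0.03932831  0.00137472 -0.02197259]]
```

Both cameras agree: the edge is at (0.500,0.203), the board runs at 1.315 rad and measures 138 mm long. In the tool frame the tips are at x=81 mm and the midline at y≈1.7 mm. I move to a staging pose in front of the edge.

Call:
step_arm(increments="2.1 -1.8 0 0 0 0.028;2.1 -1.9 0 0 0 0;2.2 -1.9 0 0 0 0;2.1 -1.8 0 0 0 0;0 0 0 0 0 0")

```text
time: 6.0
tool_pos: [0.462, 0.0817, 0.087]
ee_rot: [-3.137, 0.0, 1.318]
wrist_force: [0.2, -0.4, -0.2]
width: 0.0232
```

Call:
step_arm(increments="0 0 2.5 0 0 0;0 0 2.4 0 0 0;0 0 0 0 0 0;0 0 0 0 0 0")

```text
time: 6.4
tool_pos: [0.4641, 0.0789, 0.0391]
ee_rot: [-3.139, 0.001, 1.314]
wrist_force: [0.3, -0.5, -1.2]
width: 0.023
```

Run:
```python
from h import *
o=get_obs(); print(o["tool_pos"],o["ee_rot"],o["wrist_force"],o["width"])
im=snapshot("wrist")[:,:,::-1]; cv2.imwrite("pics/w5.png",im)
W=cam("wrist",o);print(proj(W,[[.5,.203,.09],[.5,.203,.015],[.535,.337,.09]]))
```

```text
[0.46410971 0.07893597 0.03910257] [-3.13935963e+00  1.06774259e-03  1.31420743e+00] [ 0.3123071  -0.46713233 -1.23874777] 0.022972656637500807
[[ 284.51144044  -45.87293792]
 [ 282.0073375    14.74121853]
 [ 287.41529462 -770.52504957]]
```

View pics/w5.png

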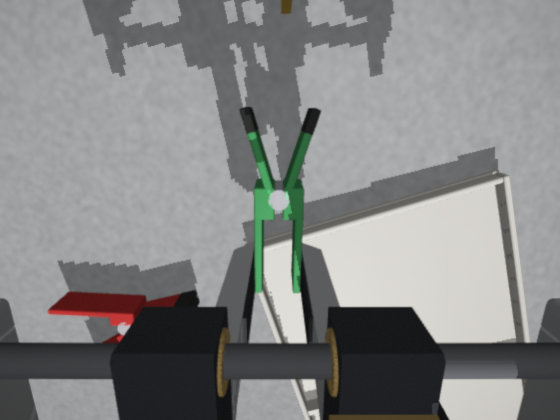

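The view shows the sign edge's lower end at about (286,12), roughly 4 px right of prediction. The clip is open and steady. I advance partway and measure the edge again.

Call:
step_arm(increments="1.5 0 -0.4 0 0 0;1.5 0 -0.4 0 0 0;0 0 0 0 0 0;0 0 0 0 0 0")

```text
time: 6.85
tool_pos: [0.4729, 0.1088, 0.0488]
ee_rot: [3.14, 0.0, 1.316]
wrist_force: [-0.2, -0.5, 0.0]
width: 0.0228
```

Run:
```python
from h import *
o=get_obs(); print(o["tool_pos"],o["ee_rot"],o["wrist_force"],o["width"])
im=snapshot("wrist")[:,:,::-1].copy(); cv2.imwrite("pics/w6.png",im)
W=cam("wrist",o);print(proj(W,[[.5,.203,.09],[.5,.203,.015]]))
m=sign_mask(np.where((np.arange(420)<130)[:,None,None],im,0).astype(np.uint8))
ys,xs=np.nonzero(m);print(ys.min(),ys.max())
Rt=R.from_euler('xyz',o["ee_rot"]).as_matrix()
for r in range(0,ys.max()+1,6):
  x=np.nonzero(m[r])[0];print(r,x.min(),x.max(),im[r,x[len(x)//2]])
r=ys.max()-1;x=np.nonzero(m[r])[0]
p=onz(W,[[x.min()-.5,r+1.5],[x.max()+.5,r+1.5]],.015);print(p,(p-o["tool_pos"])@Rt)
cv2.imwrite("pics/w6c.png",cv2.resize(im[0:240,160:400],None,fx=2.5,fy=2.5))
```

```text
[0.47292507 0.10876458 0.04877356] [3.14000252e+00 4.34460800e-05 1.31593470e+00] [-0.1513784  -0.46948985  0.02314263] 0.022828846413598662
[[281.85759986  61.81658041]
 [280.03999299  78.46625661]]
0 76
0 280 293 [ 54 129 154]
6 280 293 [ 55 129 154]
12 280 293 [ 55 130 156]
18 280 293 [ 55 130 155]
24 280 293 [ 55 131 156]
30 280 293 [ 56 131 156]
36 280 293 [ 56 131 156]
42 280 293 [ 55 130 156]
48 280 293 [ 55 130 155]
54 280 293 [ 56 131 157]
60 280 292 [ 35  87 105]
66 280 290 [27 67 82]
72 280 288 [26 67 82]
[[0.49996412 0.20412393 0.015     ]
 [0.50448516 0.20294842 0.015     ]] [[0.0990974  0.00207076 0.03377259]
 [0.09909966 0.00674211 0.03378002]]
```

View pics/w6c.png

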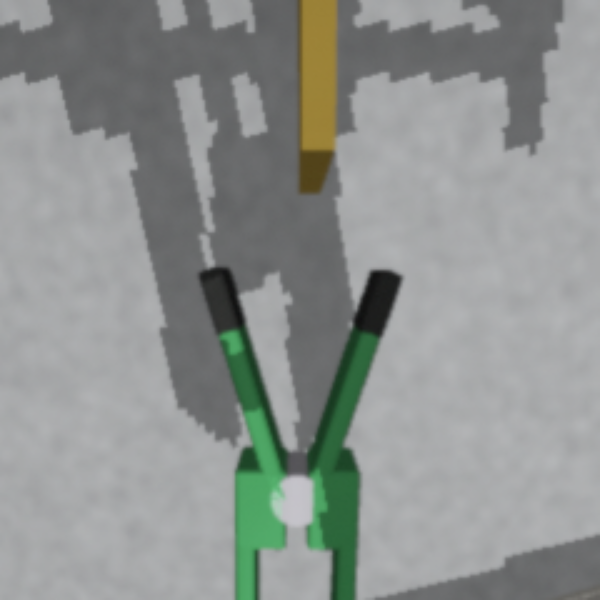

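The crop shows both jaws open with the board edge ahead, at tool (99.1, 4.5) mm and parallel to the tool's x axis. The jaw midline is at y≈1.8 mm. I shift sideways 2.8 mm, check the pose, then advance 40 mm slowly.

Call:
step_arm(increments="0 0.28 0.3 0 0 0;0 0 0 0 0 0;0 0 0 0 0 0")

```text
time: 7.2
tool_pos: [0.4747, 0.1075, 0.0446]
ee_rot: [-3.141, 0.0, 1.314]
wrist_force: [-0.1, -1.1, -0.9]
width: 0.0231
```

```bash
cat > meas.py <<'E'
from h import *
o=get_obs(); print(o["tool_pos"],o["ee_rot"],o["wrist_force"],o["width"])
im=snapshot("wrist")[:,:,::-1].copy(); cv2.imwrite("pics/last.png",im)
W=cam("wrist",o);Rt=R.from_euler('xyz',o["ee_rot"]).as_matrix()
m=sign_mask(im[:190]);ys,xs=np.nonzero(m);v=cv2.cvtColor(im,cv2.COLOR_BGR2HSV)[:,:,2]
col=int(np.median(xs[ys<10]));top=np.nonzero((v[:190,col]>125)&m[:,col])[0].max()
r=top-3;x=np.nonzero(m[r])[0];p=onz(W,[[x.min()-.5,r],[x.max()+.5,r],[col,top+.5]],.09);print("edge top L,R,end (tool)",(p-o["tool_pos"])@Rt)
r=ys.max();x=np.nonzero(m[r-1])[0];p=onz(W,[x.mean(),r+.5],.015);print("bottom",(p-o["tool_pos"])@Rt)
h=cv2.cvtColor(im,cv2.COLOR_BGR2HSV);g=cv2.inRange(h,(45,60,30),(85,255,255))
for r in(145,155,165):
  x=np.nonzero(g[r,200:360])[0]+200;p=onz(W,[[x.min()-.5,r],[x.max()+.5,r]],o["tool_pos"][2]+.022);q=(p-o["tool_pos"])@Rt;print("clip outer",q[:,:2].ravel(),"mid y",q[:,1].mean())
E
python3 meas.py
```

```text
[0.474744   0.10749742 0.044558  ] [-3.14086220e+00  4.67834274e-04  1.31426906e+00] [-0.13523052 -1.14640125 -0.86269569] 0.023110386214927288
edge top L,R,end (tool) [[ 0.10078432 -0.00020681 -0.04548901]
 [ 0.10078525  0.0044761  -0.04549244]
 [ 0.09961986  0.00177741 -0.04548992]]
bottom [[0.0998156  0.00204409 0.02950982]]
clip outer [ 0.06523877 -0.01137908  0.06524996  0.01454296] mid y 0.0015819412292955833
clip outer [ 0.06070464 -0.01010075  0.06071546  0.01328089] mid y 0.0015900669114412127
clip outer [ 0.05609663 -0.00880163  0.0561069   0.01199826] mid y 0.0015983120412316008
```

Call:
step_arm(increments="0.5 0.05 0 0 0 0;0.5 0 0 0 0 0;0.5 0 0 0 0 0;0.5 0 0 0 0 0;0 0 0 0 0 0")

```text
time: 7.75
tool_pos: [0.4807, 0.1279, 0.045]
ee_rot: [3.141, -0.0, 1.316]
wrist_force: [0.1, -0.4, -0.8]
width: 0.0232
```

```bash
python3 meas.py
```

```text
[0.48070717 0.12785611 0.04495836] [ 3.14147935e+00 -1.34589349e-04  1.31583879e+00] [ 0.14172516 -0.35715483 -0.84477432] 0.023153180158333887
edge top L,R,end (tool) [[ 0.07994254 -0.00062898 -0.04503095]
 [ 0.07994404  0.00391083 -0.04503044]
 [ 0.07866363  0.001454   -0.04503089]]
bottom [[0.07659273 0.00209582 0.02996891]]
clip outer [ 0.06523483 -0.01138201  0.06524379  0.01454678] mid y 0.0015823846218622076
clip outer [ 0.06070008 -0.01010332  0.06070831  0.01328399] mid y 0.0015903313955425904
clip outer [ 0.05609152 -0.00880387  0.05609877  0.01153836] mid y 0.0013672450407732116
```

Centred to within a millimetre; edge at tool x≈78.6 mm, target 58.5. I go on 20 mm.

Call:
step_arm(increments="0.5 0 0 0 0 0;0.5 0 0 0 0 0;0.5 0 0 0 0 0;0.5 0 0 0 0 0;0 0 0 0 0 0")

```text
time: 8.3
tool_pos: [0.4858, 0.1471, 0.045]
ee_rot: [3.142, -0.0, 1.316]
wrist_force: [-0.2, 0.1, -0.4]
width: 0.0232
```

Call:
step_arm(increments="0 0 0 0 0 0;0 0 0 0 0 0;0 0 0 0 0 0")

```text
time: 8.6
tool_pos: [0.4856, 0.1463, 0.045]
ee_rot: [3.142, 0.0, 1.315]
wrist_force: [-0.4, -0.2, -0.5]
width: 0.0231
```

```bash
python3 meas.py
python3 - <<'E'
from h import *
im=cv2.imread("pics/last.png")[0:240,160:400]; s=snapshot("scene")[:,:,::-1][80:320,280:520]
cv2.imwrite("pics/fin.png",np.hstack([cv2.resize(i,(400,400)) for i in(im,s)]))
E
```

```text
[0.48559675 0.14627261 0.04495678] [3.14154305e+00 1.76817289e-04 1.31458229e+00] [-0.38314902 -0.16706956 -0.50048832] 0.02311747123637044
edge top L,R,end (tool) [[ 0.06097994 -0.00067973 -0.04505403]
 [ 0.06098152  0.00365046 -0.04505382]
 [ 0.05959523  0.00109302 -0.0450537 ]]
bottom [[0.04683834 0.00185256 0.02994859]]
clip outer [ 0.06523771 -0.01137982  0.06524683  0.0145456 ] mid y 0.0015828904052564213
clip outer [ 0.06070334 -0.01010139  0.06071177  0.0132831 ] mid y 0.0015908555324969202
clip outer [ 0.05609511 -0.00880217  0.05610277  0.01200008] mid y 0.0015989537363580632
```

View pics/fin.png

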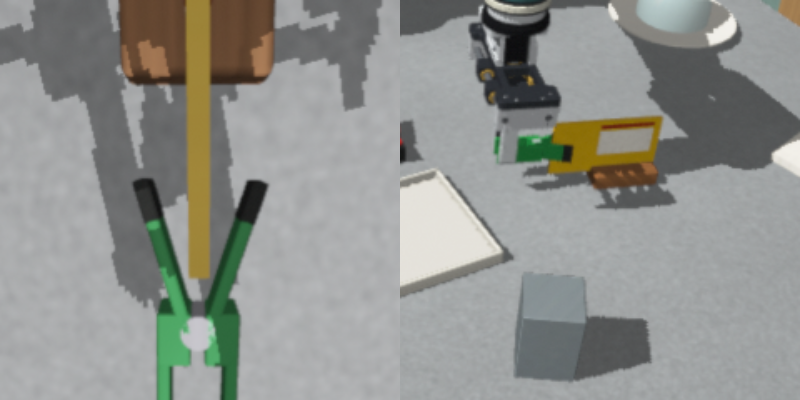

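The picture shows the board midway between the open jaws. Its edge is about 21 mm behind the tips, and the scene view shows the clip in the air at mid-board height. I hand in.

```bash
python3 -c "
from bench import *
print(close_job()); o=get_obs(); print(o['time'],o['width'],o['wrist_force'])"
```

```text
the job is handed in; nothing more can be done
None
the job is handed in; nothing more can be done
```

I took the green clip out of the tray's +y end compartment by its handles. It is now held in the air at the yellow sign, with one open jaw on either side of the free edge. I handed the job in at about 8.7 s of the 40 s allowed.

**Last checks:**
- **Squeeze:** the finger opening read 23.1 mm, against 24 mm for fully squeezed handles. That suggests the clip is at its stop, and the picture shows the jaws wide open.
- **Depth:** the sign's edge is about 21 mm behind the jaw tips, where half the jaw length is 22 mm.
- **Centring:** the board is within about 0.2 mm of the jaws' midline, which leaves roughly 5 mm free on each side at the edge. The clip sits about 55 mm above the table.
- **Contact:** wrist force stayed around 1 N or less throughout the approach to the sign, so I saw no sign of touching it.

**What disagreed:**
- **Edge position:** the two fixed cameras put the edge about 2–3 mm to one side of where the wrist camera saw it. I used the wrist camera because it sees the jaws and the board together.
- **Lower end of the edge:** the last reading of it (46.8 mm ahead of the tool) was not usable because the clip hides that part. I relied on the top edge instead.
- **Other objects:** I did not measure the blue and black clips, the figurine or the grey box again at the end. The arm's path did not go near them.

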